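Stop the glaze mill and spring its guard open

TASK

The jar in the glaze mill is done. First stop the mill: on the control box, press the knob in, turn it clockwise to the next position mark and let it pop back up. Then slide the mill's thumb latch sideways to the left so that the guard lid springs fully open, let go, and leave the pot, cup and tumbler where they stand.

Things in the scene. Friction and masses are not known exactly. Their poses are not given: they have to be found in the camera images.
- mill: Glaze jar mill, a fixed grey painted housing 270 mm (x) by 220 mm (y) by 110 mm high. Origin on the table, 5 mm beyond the middle of its footprint in x; its front face is at x = -140 mm, back at +130 mm, sides at y = +-110 mm. +x points from its front away from the robot, +y to its left as seen from the robot. The well with the jar is under the lid; the flat deck in front of the lid (x -140 to -60 mm, 110 mm high) carries only the thumb latch.
- latch_tab (a point): Centre of the top of the steel thumb latch's upright tab, 145 mm above the table, at x = -112, y = 0 mm of the mill when latched; it moves with the latch; axes as the mill's. The tab is 30 mm (x) by 14 mm (y) and stands 28 mm above its sliding plate (80 mm long in y, 34 mm in x, top 117 mm above the table, flat on the deck). A tongue from the plate towards +x lies over a catch on the lid's front edge.
- latch (a joint): Travel of the thumb latch in m: 0 latched, grows as it slides to the mill's +y (left), to at most 0.022. A spring pushes it back with 1.5 N at 0 and about 4 N at the end. The tongue is clear of the lid's catch from 0.010 on; 0.015 or more is sure. When let go it slides back by itself, which does not matter once the lid is up.
- lid (a joint): Angle of the guard lid in rad: 0 shut, 1.75 fully open at its stop. It is hinged along the far (+x) edge, a spring throws it up and open within about 2 s once the latch frees it and holds it there.
- lid_front (a point): Middle of the top of the lid's front edge, at x = -57 mm of the mill and 120 mm above the table when shut. The lid is an aluminium frame with a clear window, 172 mm (x) by 192 mm (y) by 7 mm, hinge axis at x = +115 mm of the mill, 116 mm above the table. When opening it swings up and away from the latch.
- control_box: Control box of the mill, a fixed grey box 150 mm (x) by 130 mm (y) by 90 mm high, standing to the left or right of the mill. Origin under its centre; its front is -x. Three raised marks on top, 18 mm long, 36 to 54 mm from the knob axis: the first at the front (-x), the others 60 and 120 degrees clockwise from it as seen from above.
- selector_grip (a point): On the axis of the selector knob, 132 mm above the table when the knob is up, 14 mm below its top. The black knob has a bar grip 56 mm long (along this point's x), 16 mm thick (y) and 32 mm high (top 146 mm above the table) on a round skirt 60 mm across whose top is 114 mm above the table when up. The end with the light line (-x) is the pointer. The point turns and sinks with the knob.
- selector (a joint): Angle of the knob in rad, growing clockwise as seen from above: about 0 running (pointer at the first mark), 1.047 stop (the next mark, 60 degrees clockwise), 2.094 the last mark, another setting. While up the knob is locked within about 0.17 rad of a mark by teeth inside; it turns freely only while pressed in by 11 mm or more.
- selector_push (a joint): How far the knob is pressed in, in m: 0 up, 0.014 fully in. Spring, 10 N at 0 and 16 N fully in; it pops up when let go within 0.15 rad of a mark, and stays caught under a tooth when let go between marks.
- clay_pot: Loose grey clay pot, 100 mm across, 120 mm high; origin under its centre. Bystander.
- paper_cup: Loose white cup, 84 mm across, 110 mm high; origin under its centre. Bystander.
- tumbler: Loose glass tumbler, 76 mm across, 100 mm high; origin under its centre. Bystander.
There are look-alikes about, which are no part of the job. Leave any blue or turquoise look-alike of the control_box alone.

How it is judged:
By the outcome, as a careful person would: the job done as asked, in the order asked, and still so for the second after the job is handed in, with the robot touching nothing.
It also fails if it takes over 59 s, if anything falls off the work surface, if the arm or the gripper's body presses on something with over 40 N, if the wrist force passes 120 N, or if a joint passes its speed limit or range.

ROBOT

A 7-joint arm with a two-finger parallel gripper is mounted at the origin on the work surface. World frame = base frame: x ahead of the robot, y to its left, z up, the work surface at z = 0. Lengths are in mm, angles in rad, forces in N, time in s.
With the tool pointing down it reaches from about 425 to 875 mm from the base axis. Payload 9.9 kg.
Tool frame: the origin (TCP) lies where the fingers leave the gripper's body, on its centre line; the fingertips stand 73 mm ahead of it and the grasp point (between the pads) lies 54 mm ahead of it; z points along the fingers, x is the direction in which the jaws open and shut, and the axes are right-handed (so a half turn about z gives the same grasp; the last joint's range is limited). The gripper opens to 85 mm and grips with 20 to 120 N. Pads are 22 mm wide; open, the fingers measure 114 mm over their backs; the gripper's body (76 mm by 85 mm) begins 54 mm behind the grasp point. The pads swing forward as they close: fully open they stand 13 mm farther back than shut.
Start: joints at [-1.314, 0.576, 0.025, 1.437, -0.015, 1.129, -0.057], TCP at [225.606, 636.186, 303.889] pointing down, gripper open.
Joint ranges: [-2.76, 2.76], [-0.34, 2.15], [-1.52, 1.57], [0.19, 2.46], [-1.09, 4.23], [0.17, 1.99], [-2.82, 2.82]. Speed limits (rad/s): [2.22, 2.22, 3.01, 3.01, 3.14, 3.14, 3.14].

INTERFACE

Orientations are given as a rotation vector (axis times angle).
In Python, from plant import read_state, snapshot, sign_off gives the robot as it stands.
- The arm moves only by the tool step_arm, never from a script. Its argument "series" is a list of rows, each a list of 3 entries, a list of its own where there are three numbers: the closure in counts, from 0 (fully open) to 255 (shut), then the shift along the world's x, y, z in m, then the turn about the world's z in rad. In form: [[claw, [x, y, z], twist], ...]. A call has 1 to 12 rows; each row is the pose to reach, as a shift and turn from the pose measured when the call began; what a row does not reach only later rows make up. A row lasts 1/12 s, in which the tool goes at most 41.7 mm and 7.16 degrees, less where a joint would pass 70% of its speed; a pose out of reach is approached as far as the arm can. A call with a gripper value outside its range is refused whole. The fingers move at their own pace and stop on an object; "squeeze" is the grip in N (left out, the last holds). Time passes only in rows, so rows that repeat a pose let the fingers close. It gives the time, the measured TCP pose, the force and the opening at its end, in the units of the state.
- read_state(): the state, without advancing time (a new reading comes with each control period).
- snapshot(name): name is "scene" or "top"; returns a dict with "pixels" (400x640x3 uint8, blue, green, red), "fov_y" (degrees; the focal length in pixels is half the picture's height over the tangent of half this angle, whatever the lens; pixels are square), "cx", "cy" (the principal point, pixels), "pose" (4x4, takes a point from camera to world coordinates). Camera axes: x right, y down, z forward; pixel columns grow to the right and rows downward; lengths in mm; the calibration is good to about 2 mm. A picture is of the moment at which its call begins. There is no depth.
- sign_off(): hands the job in, once; it reports no verdict.
The state is a dict: "t": time; "qpos": joint angles; "qd": joint speeds; "tau": joint torques, N m; "position": TCP position; "tcp_rot": TCP orientation; "ft_force": force on the tool from outside, world axes, zero at the start; "moment": the same for the moment, N m; "grip_width": finger opening in mm.
Only numpy, scipy, OpenCV 4.12 (cv2) and the standard library are available. Lean on these libraries where they do the work, as an engineer would, in place of code of your own. Each camera call takes 0.05 s, during which the arm holds its last target.

## Working session

There is one attempt and no reset: what is moved stays moved. The work goes in short steps, Python scripts to look and compute and a tool call to move; the robot and the scene stay as the last step left them, time stands still between calls to the robot, and variables do not carry over. Pictures are saved under pics/ and viewed, and the job is handed in when it is done.

Besides the shell and the picture viewer there is one more tool, called after "Request:" as a command line: name --argument value ..., lists and objects as JSON in quotes. step_arm: Moves the arm, as the interface text tells. Its arguments: {"type":"object","properties":{"series":{"type":"array","items":{"type":"array"}},"squeeze":{"type":"number"}},"required":["series"]}

```bash
mkdir -p pics; cat > h.py <<'E'
import numpy as np, cv2
from plant import read_state, snapshot, sign_off
def snap(n,f):
    s=snapshot(n); cv2.imwrite('pics/'+f+'.png',s['pixels']); np.savez('pics/'+f+'.npz',**{k:np.asarray(v) for k,v in s.items()}); return s
def F(s): return 200/np.tan(np.radians(float(s['fov_y']))/2)
def ray(s,u,v,z):
    f=F(s);P=np.array(s['pose']);d=P[:3,:3]@np.array([(u-s['cx'])/f,(v-s['cy'])/f,1]);o=P[:3,3]
    return o+d*(z-o[2])/d[2]
def proj(s,p):
    P=np.array(s['pose']);c=P[:3,:3].T@(np.array(p)-P[:3,3]);f=F(s);return c[0]/c[2]*f+float(s['cx']),c[1]/c[2]*f+float(s['cy'])
E
python3 - <<'E'
from h import *
for n in('scene','top'):
    s=snap(n,n+'0');print(s['fov_y'],s['cx'],s['cy'],np.round(s['pose'],3).tolist())
s=read_state();print(s)
E
```

```text
53.00920542378154 321.8286323360165 186.90583501854394 [[0.757, 0.547, -0.359, 868.657], [0.654, -0.638, 0.407, -390.067], [-0.006, -0.542, -0.84, 912.738], [0.0, 0.0, 0.0, 1.0]]
53.41836653428981 318.2999667182023 201.87466530743626 [[-0.02, -0.994, 0.105, 399.229], [-1.0, 0.021, 0.005, 5.616], [-0.007, -0.105, -0.994, 1049.245], [0.0, 0.0, 0.0, 1.0]]
{'t': 0.1, 'qpos': array([-1.31380991,  0.576442  ,  0.02483683,  1.4378343 , -0.01498911,
        1.12900454, -0.05651366]), 'qd': array([-0.0024939 , -0.00019536,  0.00089722, -0.00071687,  0.00058814,
       -0.0002622 , -0.00070405]), 'tau': array([ 7.93198269e-03, -7.67299747e+01,  2.25843251e+00, -2.86602706e+01,
        1.58735487e-02,  8.63310794e-03, -2.46867955e-05]), 'position': array([225.48822548, 635.90066264, 303.12899718]), 'tcp_rot': array([ 2.56516926e+00,  1.81208435e+00, -1.85255110e-03]), 'ft_force': array([1.19601841, 0.13712794, 0.2421128 ]), 'moment': array([ 0.04413643, -0.06886357, -0.01747715]), 'grip_width': 85.31078584575667}
```

View pics/scene0.png

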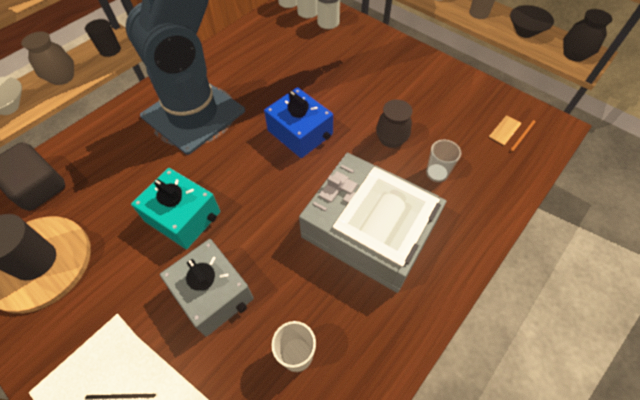

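View pics/top0.png

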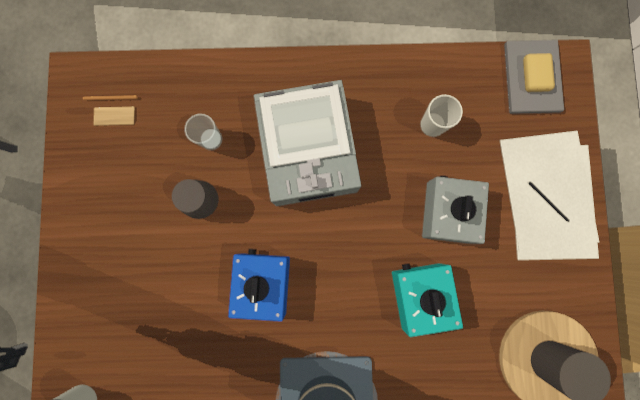

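The boxes that could be meant are, in the top view, grey at (457,210), blue at (258,288) and turquoise at (428,300). The task rules out the blue and turquoise ones, so grey fits: it is a grey box to the right of the mill. I'll confirm it in an enlarged crop.

```bash
python3 - <<'E'
import cv2,numpy as np
a=cv2.imread('pics/top0.png');b=cv2.imread('pics/scene0.png')
A=cv2.resize(a[165:255,410:505],None,fx=4.2,fy=4.2,interpolation=cv2.INTER_CUBIC);A=cv2.resize(A,(400,380))
B=cv2.resize(b[235:335,155:260],(400,380),interpolation=cv2.INTER_CUBIC)
cv2.imwrite('pics/crop1.png',np.hstack([A,B]))
C=cv2.resize(a[70:210,245:370],None,fx=4,fy=4,interpolation=cv2.INTER_CUBIC)
cv2.imwrite('pics/crop2.png',C)
E
```

```text
(no output)
```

View pics/crop1.png

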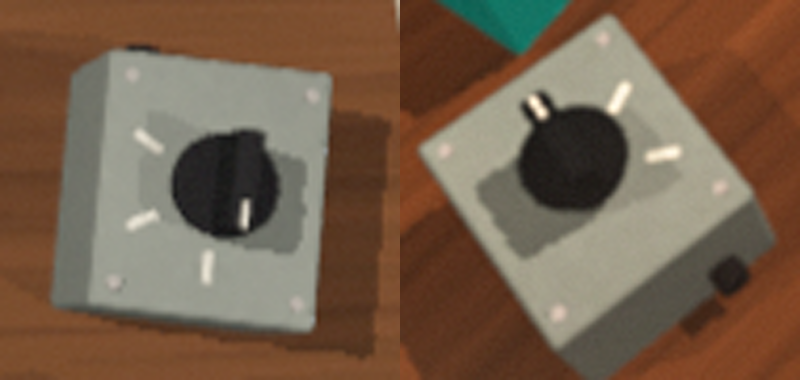

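View pics/crop2.png

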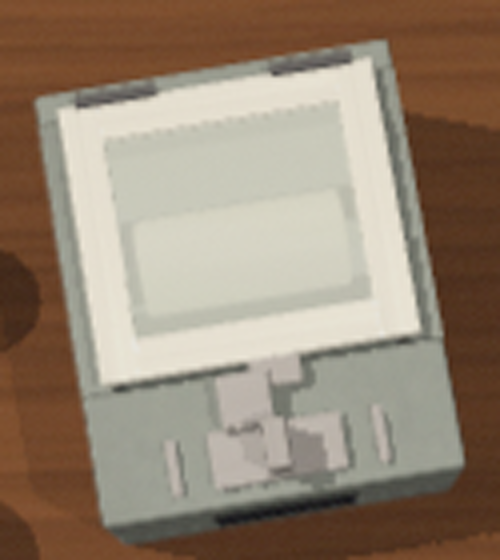

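The crops confirm it: a grey box with a black bar knob and three white marks, with the pointer at the front mark (about (460,229) in the top view). The mill's latch tab is near (313,180). Next I'll measure both.

```bash
python3 - <<'E'
from h import *
def load(f):
    d=np.load('pics/'+f+'.npz');return {k:d[k] for k in d}
for f,(x0,x1,y0,y1) in (('top0',(410,505,165,255)),('scene0',(155,260,235,335))):
    s=load(f);im=s['pixels'][y0:y1,x0:x1].astype(int)
    m=(im.min(2)>185).astype(np.uint8)
    n,l,st,c=cv2.connectedComponentsWithStats(m)
    for i in range(1,n):
        u,v=c[i]+[x0,y0]
        if st[i][4]>3: print(f,st[i][4],np.round([u,v],1),np.round(ray(s,u,v,91)[:2],1),'z146',np.round(ray(s,u,v,146)[:2],1))
from scipy.optimize import least_squares
E
```

```text
top0 7 [443.9 197.3] [ 505.1 -294.1] z146 [ 499.  -276.9]
top0 4 [468.  215.5] [ 459.8 -349.8] z146 [ 456.3 -329.4]
top0 14 [443.1 216.6] [ 458.4 -289.9] z146 [ 455. -273.]
top0 13 [458.5 228.2] [ 429.6 -325.3] z146 [ 427.9 -306.3]
scene0 20 [212.2 260.2] [ 460.4 -292.1] z146 [ 487.8 -298.7]
scene0 6 [190.5 262.5] [ 428.8 -326.5] z146 [ 458.2 -330.8]
scene0 17 [223.8 275.1] [ 505.5 -298.3] z146 [ 529.8 -304.4]
```

```bash
python3 - <<'E'
from h import *
from scipy.optimize import least_squares
def load(f):
    d=np.load('pics/'+f+'.npz');return {k:d[k] for k in d}
T=load('top0');S=load('scene0')
M=np.array([[429.2,-325.9],[459.4,-291],[505.3,-296.2]])
def r(p):
    a=np.pi+p[2]-np.radians([0,60,120])
    return (p[:2]+45*np.c_[np.cos(a),np.sin(a)]-M).ravel()
o=least_squares(r,[475,-331,0]);print(o.x[:2],np.degrees(o.x[2]),o.fun)
k=4.21;sc=[(132,75),(313,96),(297,303),(115,283)]
P=np.array([ray(T,410+a/k-.4,165+b/k-.4,90)[:2] for a,b in sc]);print(P.round(1),P.mean(0))
e=P[[0,1]].mean(0)-P[[2,3]].mean(0);e2=P[[0,3]].mean(0)-P[[1,2]].mean(0)
print(np.degrees(np.arctan2(e[1],e[0])),np.degrees(np.arctan2(-e2[0],e2[1])))
# mill lid corners (outer white) z=120, crop scale 4 off (245,70)
q=[(58,112),(370,57),(420,332),(102,387)]
P=np.array([ray(T,245+a/4-.4,70+b/4-.4,119)[:2] for a,b in q]);print(P.round(1))
e=P[[0,1]].mean(0)-P[[2,3]].mean(0);e2=P[[0,3]].mean(0)-P[[1,2]].mean(0)
print('mill',np.degrees(np.arctan2(e[1],e[0])),np.degrees(np.arctan2(-e2[0],e2[1])),np.linalg.norm(e),np.linalg.norm(e2),'lidfront',P[[2,3]].mean(0))
# deck corners
q=[(107,525),(463,465)]
P=np.array([ray(T,245+a/4-.4,70+b/4-.4,110)[:2] for a,b in q]);print('deck front',P,P.mean(0))
q=[(263,418),(287,415),(290,468),(266,472)]
P=np.array([ray(T,245+a/4-.4,70+b/4-.4,145)[:2] for a,b in q]);print('tab',P,P.mean(0))
C=cv2.resize(S['pixels'][140:290,295:450],None,fx=4,fy=4,interpolation=cv2.INTER_CUBIC);cv2.imwrite('pics/c3.png',C)
C=cv2.resize(T['pixels'][150:210,285:345],None,fx=10,fy=10,interpolation=cv2.INTER_CUBIC);cv2.imwrite('pics/c4.png',C)
E
```

```text
[ 475.54316542 -332.31260669] -8.67479415453212 [ 1.85795036  0.37456072 -0.22158271  0.60630335 -1.63636765 -0.98086407]
[[ 541.8 -289.3]
 [ 527.3 -392.9]
 [ 408.6 -376.2]
 [ 422.1 -273.3]] [ 474.96906577 -332.93837192]
-7.8127034707756025 -7.716139113942669
[[754.4 148.2]
 [784.6 -41.6]
 [613.9 -67. ]
 [584.8 122.8]]
mill 8.491625091597541 8.880859062959846 172.07992155174375 192.09334313682834 lidfront [599.33486319  27.90660885]
deck front [[503.18805175 121.62480306]
 [534.66954519 -91.01062162]] [518.92879847  15.30709072]
tab [[559.4257078   26.86099437]
 [560.87742938  12.99969676]
 [530.01072799  11.89131911]
 [527.98765205  25.71436562]] [544.57537931  19.36659396]
```

View pics/c3.png

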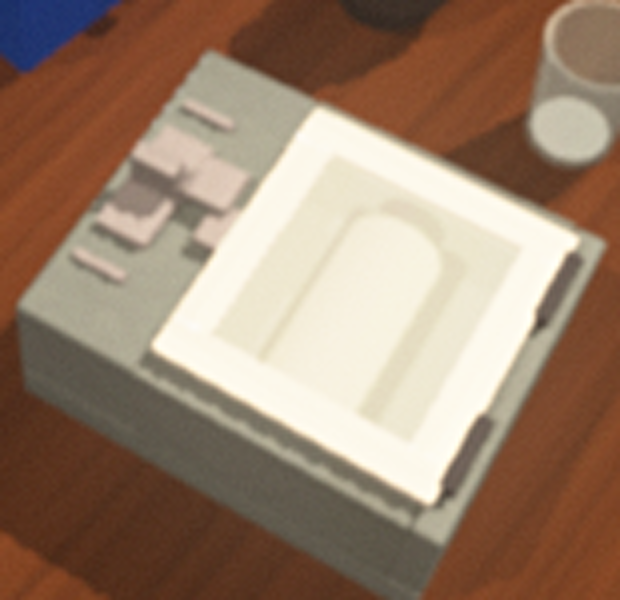

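View pics/c4.png

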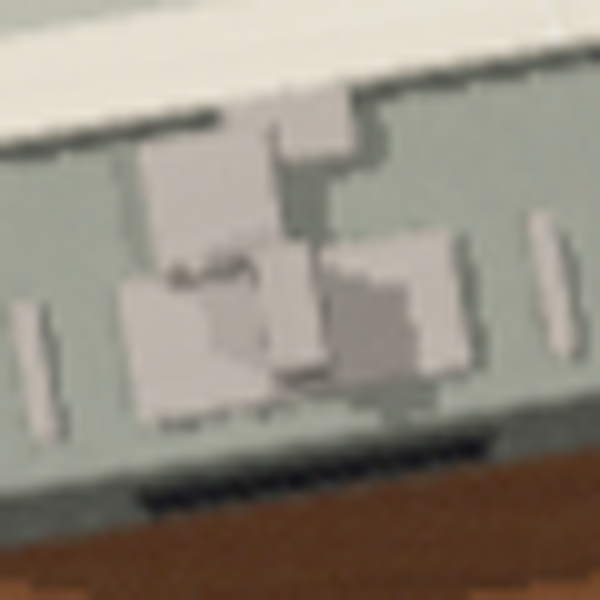

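Request:
step_arm --series '[[0,[0.03,-0.025,0],0],[0,[0.06,-0.05,0],0],[0,[0.09,-0.075,0],0],[0,[0.12,-0.1,0],0],[0,[0.15,-0.13,0],0.03],[0,[0.18,-0.16,0],0.06],[0,[0.21,-0.19,0],0.09],[0,[0.24,-0.22,0],0.12],[0,[0.27,-0.25,0],0.15],[0,[0.3,-0.28,0],0.18],[0,[0.33,-0.31,0],0.2],[0,[0.36,-0.34,0],0.2]]'

```text
t: 1.1
position: [582.3, 298.4, 302.9]
tcp_rot: [2.37, 2.061, -0.002]
ft_force: [0.8, 0.2, -0.8]
grip_width: 85.6
```

```bash
python3 -c "
from h import *
s=read_state();print(s['t'],s['qpos'].round(2),s['position'],s['tcp_rot'],s['ft_force'])"
```

```text
1.1 [-0.55  0.54  0.01  1.5  -0.    1.1   0.89] [582.26246666 298.39624441 302.89600646] [ 2.37008473  2.06080963 -0.00249084] [ 0.8172631   0.18077878 -0.80529948]
```

Request:
step_arm --series '[[0,[0.005,-0.03,0],0],[0,[0.01,-0.06,0],0],[0,[0.02,-0.09,0],0],[0,[0.03,-0.12,0],0],[0,[0.03,-0.155,0],0],[0,[0.03,-0.19,0],0],[0,[0.03,-0.225,0],0],[0,[0.03,-0.26,0],0],[0,[0.03,-0.295,0],0],[0,[0.02,-0.33,0],0],[0,[0.01,-0.365,0],0],[0,[0.0,-0.4,0],0]]'

```text
t: 2.1
position: [581.5, -103.2, 302.5]
tcp_rot: [2.371, 2.061, -0.003]
ft_force: [1.1, -0.2, 0.4]
grip_width: 85.2
```

Request:
step_arm --series '[[0,[-0.015,-0.03,0],0],[0,[-0.03,-0.06,0],0],[0,[-0.045,-0.09,0],0],[0,[-0.06,-0.12,0],0],[0,[-0.075,-0.15,0],0],[0,[-0.085,-0.175,0],0],[0,[-0.095,-0.2,0],0],[0,[-0.1,-0.21,0],0],[0,[-0.1,-0.215,0],0],[0,[-0.1,-0.215,0],0]]'

```text
t: 2.93
position: [481.5, -318.6, 302.3]
tcp_rot: [2.372, 2.06, -0.003]
ft_force: [-0.1, 0.3, 0.4]
grip_width: 85.4
```

```bash
python3 -c "
from h import *
s=read_state();print(s['t'],s['qpos'].round(2),s['position'],s['tcp_rot'],s['ft_force'])
for n in ('scene','top'): snap(n,n+'1')
import cv2
cv2.imwrite('pics/v1.png',np.vstack([cv2.resize(cv2.imread('pics/scene1.png')[180:400,100:400],None,fx=1.3,fy=1.3),cv2.resize(cv2.imread('pics/top1.png')[120:300,330:630],None,fx=1.3,fy=1.3)]))"
```

```text
2.9333 [ 0.45  0.43  0.08  1.71 -0.04  1.    1.97] [ 481.50093459 -318.58891102  302.26061463] [ 2.37186019  2.05999879 -0.00323628] [-0.05406432  0.3368837   0.39742933]
```

View pics/v1.png

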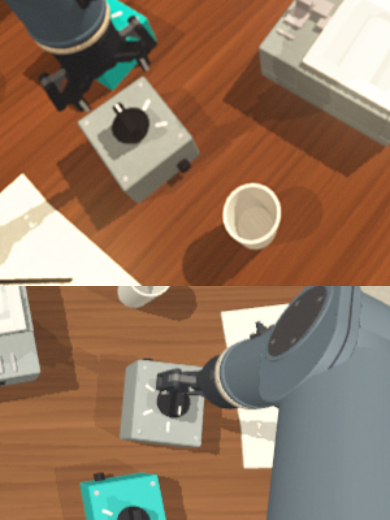

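Request:
step_arm --series '[[0,[-0.003,-0.007,0],0],[0,[-0.006,-0.014,0],0],[0,[-0.006,-0.014,-0.03],0],[0,[-0.006,-0.014,-0.055],0],[0,[-0.006,-0.014,-0.075],0],[0,[-0.006,-0.014,-0.095],0],[0,[-0.006,-0.014,-0.105],0],[0,[-0.006,-0.014,-0.112],0],[0,[-0.006,-0.014,-0.112],0],[0,[-0.006,-0.014,-0.112],0]]'

```text
t: 3.87
position: [476.7, -330.8, 190.8]
tcp_rot: [2.369, 2.064, -0.002]
ft_force: [0.1, 0.2, 0.5]
grip_width: 85.9
```

```bash
python3 -c "
from h import *
s=read_state();print(s['t'],s['qpos'].round(2),s['position'],s['tcp_rot'],s['ft_force'])
for n in ('scene','top'): snap(n,n+'2')
import cv2
cv2.imwrite('pics/v2.png',np.vstack([cv2.resize(cv2.imread('pics/scene2.png')[220:350,140:290],None,fx=2.3,fy=2.3,interpolation=2),cv2.resize(cv2.imread('pics/top2.png')[150:260,390:540],None,fx=2.3,fy=2.3,interpolation=2)]))"
```

```text
3.8667 [ 0.48  0.56  0.06  1.83 -0.05  0.75  2.01] [ 476.70738314 -330.84751083  190.75946691] [ 2.36865746e+00  2.06359714e+00 -1.86333982e-03] [0.11275025 0.2495813  0.51253866]
```

View pics/v2.png

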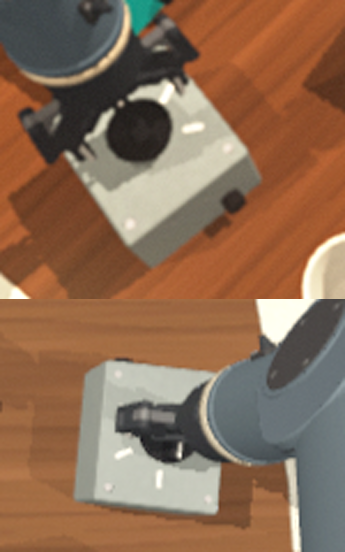

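```bash
python3 - <<'E'
from h import *
d=np.load('pics/scene2.npz');S={k:d[k] for k in d};d=np.load('pics/top2.npz');T={k:d[k] for k in d}
a=np.radians(82);u=np.array([np.cos(a),np.sin(a),0]);p=np.array([476.7,-330.8,130.])
for nm,s,(x0,y0) in(('scene2',S,(140,220)),('top2',T,(390,150))):
    im=s['pixels'];c=cv2.resize(im[y0:y0+120,x0:x0+150],None,fx=5,fy=5,interpolation=2)
    for q in (p+43*u,p-43*u,[475.3,-332.5,146],np.array([475.3,-332.5,146])+28*np.array([-.99,.14,0]),np.array([475.3,-332.5,146])-28*np.array([-.99,.14,0])):
        x,y=proj(s,q);cv2.circle(c,(int((x-x0+.5)*5),int((y-y0+.5)*5)),4,(0,0,255),-1)
    cv2.imwrite('pics/m_'+nm+'.png',c)
E
```

```text
(no output)
```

View pics/m_scene2.png

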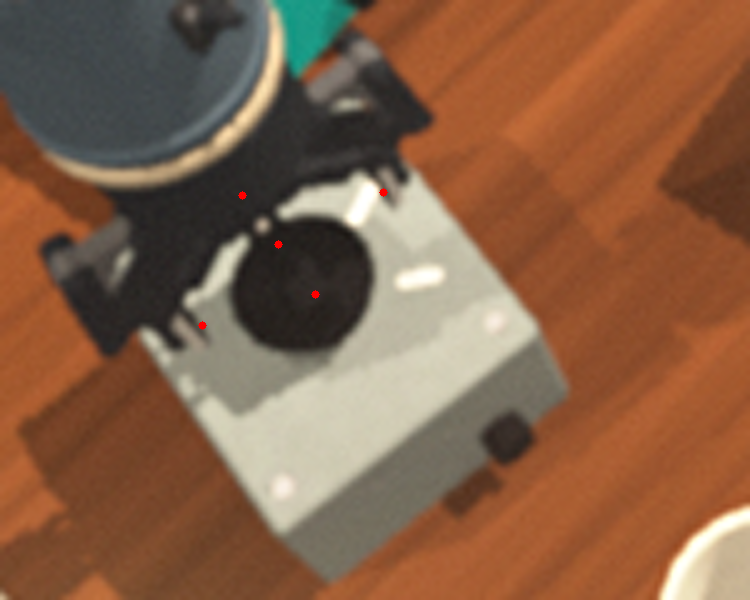

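View pics/m_top2.png

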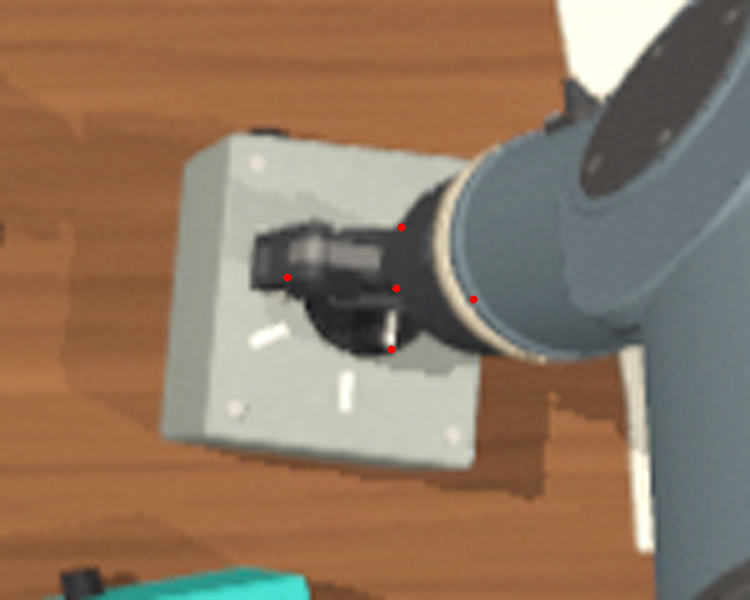

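The knob bar sits between the open fingers: the projected pointer and fingertips match both views. I'll close on it.

Request:
step_arm --series '[[60,[-0.001,-0.002,0],0],[120,[-0.001,-0.002,0],0],[160,[-0.001,-0.002,0],0],[190,[-0.001,-0.002,0],0],[210,[-0.001,-0.002,0],0],[225,[-0.001,-0.002,0],0],[240,[-0.001,-0.002,0],0],[255,[-0.001,-0.002,0],0],[255,[-0.001,-0.002,0],0],[255,[-0.001,-0.002,0],0]]' --squeeze 60

```text
t: 4.8
position: [475.9, -332.8, 191.6]
tcp_rot: [2.368, 2.063, -0.001]
ft_force: [-1.2, 1.2, 5.8]
grip_width: 15.2
```

Request:
step_arm --series '[[255,[0,0,-0.003],0],[255,[0,0,-0.006],0],[255,[0,0,-0.009],0],[255,[0,0,-0.01],0],[255,[0,0,-0.01],0]]'

```text
t: 5.22
position: [475.9, -332.8, 182.3]
tcp_rot: [2.368, 2.063, -0.001]
ft_force: [-3.2, 2.8, 12.5]
grip_width: 14.8
```

Request:
step_arm --series '[[255,[0,0,-0.002],0],[255,[0,0,-0.004],0],[255,[0,0,-0.005],0],[255,[0,0,-0.005],0]]'

```text
t: 5.55
position: [475.9, -332.8, 178.1]
tcp_rot: [2.367, 2.062, -0.0]
ft_force: [-4.2, 3.0, 15.3]
grip_width: 15.1
```

Request:
step_arm --series '[[255,[0,0,-0.001],0],[255,[0,0,-0.003],0],[255,[0,0,-0.003],0]]'

```text
t: 5.8
position: [475.8, -332.8, 177.4]
tcp_rot: [2.367, 2.061, 0.001]
ft_force: [-5.8, 5.1, 27.0]
grip_width: 14.9
```

Request:
step_arm --series '[[255,[0,0,-0.001],-0.1],[255,[0,0,-0.001],-0.2],[255,[0,0,-0.001],-0.3],[255,[0,0,-0.001],-0.4],[255,[0,0,-0.001],-0.5],[255,[0,0,-0.001],-0.5]]'

```text
t: 6.3
position: [476.1, -332.2, 177.5]
tcp_rot: [2.807, 1.404, 0.001]
ft_force: [-4.1, 4.5, 16.9]
grip_width: 15.1
```

```bash
python3 -c "
from h import *
s=read_state();r=s['tcp_rot'];print(s['t'],s['qpos'].round(2),s['position'],np.degrees(2*np.arctan2(r[1],r[0])),s['ft_force'],s['moment'],s['grip_width'])
for n in ('scene','top'): snap(n,n+'3')
import cv2
cv2.imwrite('pics/v3.png',np.vstack([cv2.resize(cv2.imread('pics/scene3.png')[220:320,140:290],None,fx=3,fy=3,interpolation=2),cv2.resize(cv2.imread('pics/top3.png')[160:260,390:540],None,fx=3,fy=3,interpolation=2)]))"
```

```text
6.3 [ 0.39  0.59  0.21  1.85 -0.17  0.72  1.63] [ 476.09153827 -332.18743181  177.51390484] 53.12626497686828 [-4.12203119  4.49109096 16.94531758] [ 1.22321424  0.79309076 -0.03161556] 15.119353675172865
```

View pics/v3.png

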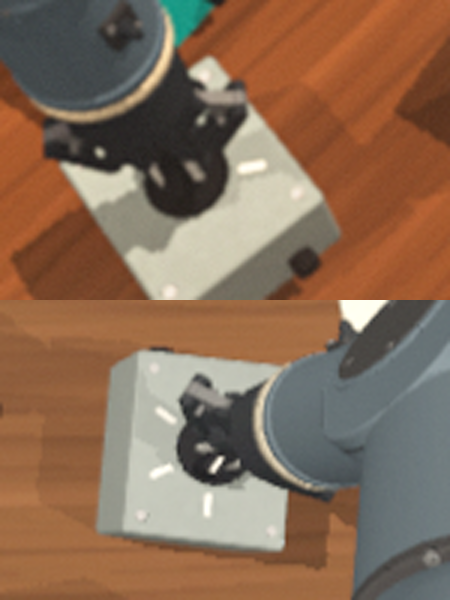

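Request:
step_arm --series '[[255,[0,0,-0.001],-0.1],[255,[0,0,-0.001],-0.2],[255,[0,0,-0.001],-0.3],[255,[0,0,-0.001],-0.4],[255,[0,0,-0.001],-0.5],[255,[0,0,-0.001],-0.545],[255,[0,0,-0.001],-0.545],[255,[0,0,-0.001],-0.545]]'

```text
t: 7.07
position: [476.6, -331.8, 177.5]
tcp_rot: [3.08, 0.606, 0.001]
ft_force: [-2.0, 4.2, 14.9]
grip_width: 15.0
```

```bash
python3 -c "
from h import *
s=read_state();r=s['tcp_rot'];print(s['t'],s['qpos'].round(2),s['position'],np.degrees(2*np.arctan2(r[1],r[0])),s['ft_force'],s['moment'],s['grip_width'])
for n in ('scene','top'): snap(n,n+'4')
import cv2
cv2.imwrite('pics/v4.png',np.vstack([cv2.resize(cv2.imread('pics/scene4.png')[220:320,140:290],None,fx=3,fy=3,interpolation=2),cv2.resize(cv2.imread('pics/top4.png')[160:260,390:540],None,fx=3,fy=3,interpolation=2)]))"
```

```text
7.0667 [ 0.29  0.61  0.37  1.85 -0.31  0.74  1.22] [ 476.57576826 -331.76176445  177.54524354] 22.252665368207172 [-1.97118015  4.22732201 14.86666548] [ 1.08408403  0.49368211 -0.01923034] 15.018126523148135
```

View pics/v4.png

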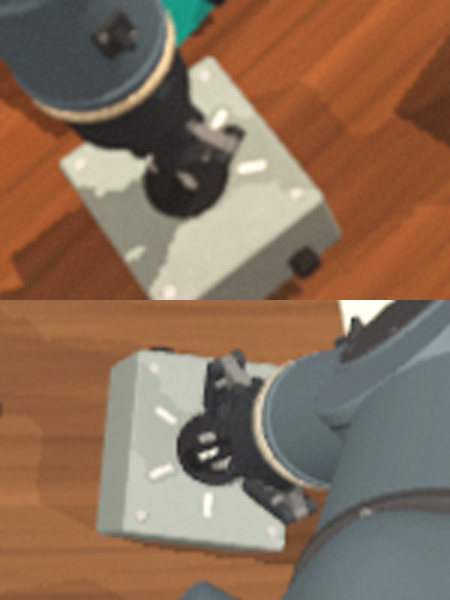

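The pointer now lines up with the second mark (about (443,217) in the top view). I'll let the knob rise while still gripped, then open and retreat.

Request:
step_arm --series '[[255,[0,0,0.003],0],[255,[0,0,0.006],0],[255,[0,0,0.009],0],[255,[0,0,0.012],0],[255,[0,0,0.014],0],[255,[0,0,0.014],0],[200,[0,0,0.014],0],[100,[0,0,0.014],0],[0,[0,0,0.014],0],[0,[0,0,0.014],0],[0,[0,0,0.016],0],[0,[0,0,0.016],0]]'

```text
t: 8.17
position: [476.6, -332.0, 193.9]
tcp_rot: [3.079, 0.606, 0.002]
ft_force: [0.6, 0.2, 0.5]
grip_width: 77.7
```

Request:
step_arm --series '[[0,[0,0,0.01],0],[0,[0,0,0.03],0],[0,[0,0,0.06],0],[0,[0,0,0.09],0],[0,[0.01,0.03,0.11],0],[0,[0.02,0.06,0.11],0],[0,[0.02,0.09,0.11],0],[0,[0.02,0.12,0.11],0],[0,[0.02,0.15,0.11],0],[0,[0.02,0.18,0.11],0],[0,[0.02,0.2,0.11],0],[0,[0.02,0.2,0.11],0]]'

```text
t: 9.17
position: [497.0, -127.2, 304.4]
tcp_rot: [3.08, 0.616, 0.003]
ft_force: [-0.2, 1.1, 0.4]
grip_width: 85.1
```

```bash
python3 -c "
from h import *
s=read_state();r=s['tcp_rot'];print(s['t'],s['qpos'].round(2),s['position'],np.degrees(2*np.arctan2(r[1],r[0])),s['ft_force'],s['moment'],s['grip_width'])
for n in ('scene','top'): snap(n,n+'5')
import cv2
cv2.imwrite('pics/v5.png',np.vstack([cv2.resize(cv2.imread('pics/scene5.png')[220:320,140:290],None,fx=3,fy=3,interpolation=2),cv2.resize(cv2.imread('pics/top5.png')[160:260,390:540],None,fx=3,fy=3,interpolation=2)]))"
```

```text
9.1667 [-0.16  0.36  0.44  1.87 -0.19  0.95  0.76] [ 497.01847148 -127.16424256  304.40462272] 22.602439057353656 [-0.21043478  1.14123445  0.44697444] [ 0.01427386 -0.0310472   0.04111553] 85.14249108596195
```

View pics/v5.png

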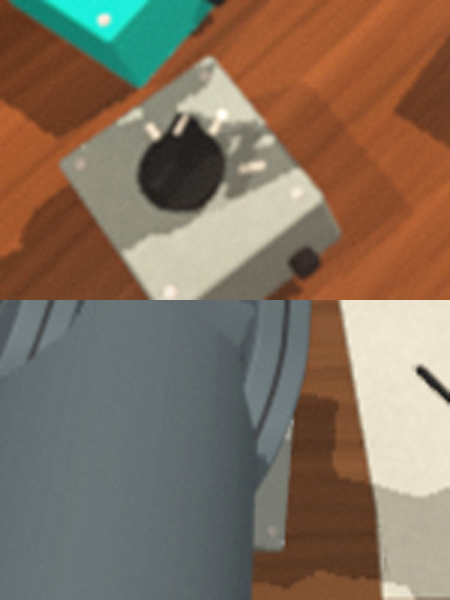

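```bash
python3 - <<'E'
from h import *
d=np.load('pics/scene5.npz');S={k:d[k] for k in d}
im=S['pixels'][245:275,185:225].astype(int)
n,l,st,c=cv2.connectedComponentsWithStats((im.min(2)>130).astype(np.uint8))
for i in range(1,n): print(st[i][4],c[i]+[185,245])
for z in(146,132):
    a=np.radians(112);print(z,proj(S,[475.3+19*np.cos(a),-332.5+19*np.sin(a),z]))
for q in((200.7,261.7),):
    for z in (146,132): p=ray(S,*q,z)[:2]-[475.3,-332.5];print(z,p,np.hypot(*p),np.degrees(np.arctan2(p[1],p[0])))
cv2.imwrite('pics/c5.png',cv2.resize(S['pixels'][240:300,180:240],None,fx=10,fy=10,interpolation=2))
E
```

```text
307 [211.80456026 254.38436482]
12 [186.  257.5]
25 [190.24 262.8 ]
15 [217.6        267.46666667]
3 [223. 274.]
146 (np.float64(199.75036077995833), np.float64(259.94321615763727))
132 (np.float64(201.52286589129437), np.float64(262.57710233720877))
146 [-2.68143676 16.40699562] 16.6246686658189 99.28193384250554
132 [-9.91277903 17.75769188] 20.337128828462433 119.17132597818136
```

View pics/c5.png

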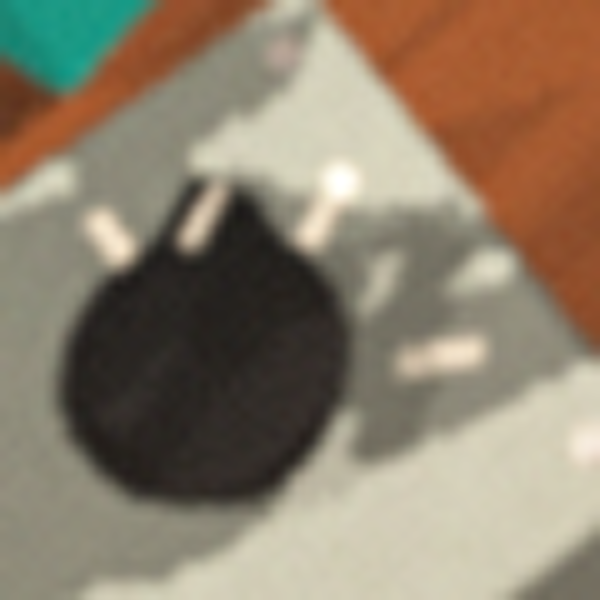

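```bash
python3 - <<'E'
from h import *
for f in('scene0','scene2','scene4','scene5'):
    im=np.load('pics/'+f+'.npz')['pixels'][235:310,175:235].astype(int)
    m=im.max(2)<75
    n,l,st,c=cv2.connectedComponentsWithStats(m.astype(np.uint8))
    i=l[275-235+5,201-175];L=l==i
    ys,xs=np.where(L);print(f,'bottom',ys.max()+235, 'left',xs.min()+175,'right',xs.max()+175,[ (L[:,k].nonzero()[0].max()+235) for k in range(15,40,5) if L[:,k].any()])
    # line dir
d=np.load('pics/scene5.npz');S={k:d[k] for k in d}
for z in(146,132):
    a=ray(S,201.2,258.5,z)[:2];b=ray(S,198.2,264.,z)[:2];print(z,a,b,np.degrees(np.arctan2(*(a-b)[::-1])))
E
```

```text
scene0 bottom 290 left 186 right 214 [np.int64(287), np.int64(289), np.int64(290), np.int64(289), np.int64(285)]
scene2 bottom 289 left 175 right 225 [np.int64(286), np.int64(289), np.int64(289), np.int64(289), np.int64(285)]
scene4 bottom 309 left 175 right 234 [np.int64(309), np.int64(309), np.int64(309), np.int64(309), np.int64(309)]
scene5 bottom 289 left 186 right 214 [np.int64(286), np.int64(289), np.int64(289), np.int64(289), np.int64(284)]
146 [ 467.98677091 -310.90827958] [ 472.62093736 -322.62592242] 111.57811504342443
132 [ 460.67085593 -309.46291452] [ 465.38963843 -321.39451185] 111.57811504342428
```

The knob is up (skirt's lowest row is 289, as before) and the pointer is at 111.6° against 112° for the stop mark. Next is the latch.

Request:
step_arm --series '[[0,[0.004,0.012,0],0.12],[0,[0.008,0.024,0],0.24],[0,[0.012,0.037,0],0.36],[0,[0.016,0.05,0],0.48],[0,[0.02,0.062,0],0.6],[0,[0.024,0.074,0],0.72],[0,[0.028,0.086,0],0.84],[0,[0.032,0.098,0],0.96],[0,[0.036,0.11,0],1.08],[0,[0.04,0.122,0],1.2],[0,[0.044,0.135,0],1.32],[0,[0.048,0.147,0],1.328]]'

```text
t: 10.27
position: [545.3, 14.5, 305.0]
tcp_rot: [2.047, 2.381, 0.006]
ft_force: [0.2, 1.1, -0.3]
grip_width: 85.4
```

Request:
step_arm --series '[[0,[0,0,0],0],[0,[0,0,-0.02],0],[0,[0,0,-0.04],0],[0,[0,0,-0.06],0],[0,[0,0,-0.07],0],[0,[0,0,-0.07],0]]'

```text
t: 10.77
position: [544.4, 13.3, 233.2]
tcp_rot: [2.052, 2.379, 0.001]
ft_force: [-0.6, -0.1, 0.5]
grip_width: 85.5
```

```bash
python3 - <<'E'
from h import *
s=read_state();r=s['tcp_rot'];a=2*np.arctan2(r[1],r[0]);print(s['t'],s['qpos'].round(2),s['position'],np.degrees(a),s['ft_force'],s['grip_width'])
u=np.array([np.cos(a),np.sin(a),0]);p=s['position'].copy();p[2]-=60
out=[]
for n,(x0,y0) in(('scene',(280,120)),('top',(260,120))):
    S=snap(n,n+'6');c=cv2.resize(S['pixels'][y0:y0+110,x0:x0+150],None,fx=5,fy=5,interpolation=2)
    for q in (p+43*u,p-43*u,[544.8,19.5,145]):
        x,y=proj(S,q);cv2.circle(c,(int((x-x0+.5)*5),int((y-y0+.5)*5)),4,(0,0,255),-1)
    out.append(cv2.resize(c,None,fx=.53,fy=.53))
cv2.imwrite('pics/v6.png',np.vstack(out))
E
```

```text
10.7667 [-0.15  0.46  0.06  1.88 -0.04  0.8   1.65] [544.38366669  13.33343133 233.17735281] 98.42715837955795 [-0.63037979 -0.12135956  0.54460764] 85.45986590098349
```

View pics/v6.png

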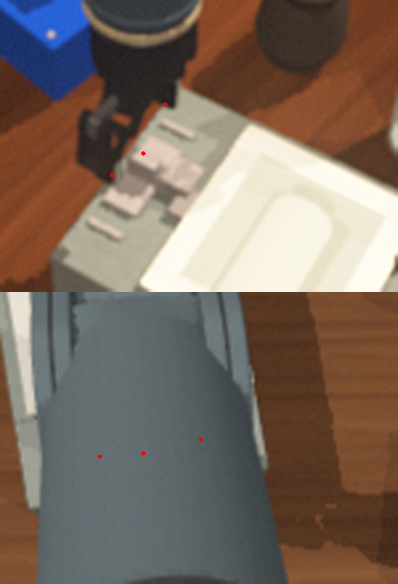

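Request:
step_arm --series '[[0,[0,0.006,0],0],[0,[0,0.006,-0.012],0],[0,[0,0.006,-0.024],0],[0,[0,0.006,-0.034],0],[0,[0,0.006,-0.037],0],[0,[0,0.006,-0.037],0]]'

```text
t: 11.37
position: [545.5, 19.9, 198.2]
tcp_rot: [2.05, 2.378, 0.004]
ft_force: [-0.1, 0.0, -0.8]
grip_width: 85.3
```

Request:
step_arm --series '[[80,[0,0,0],0],[130,[0,0,0],0],[170,[0,0,0],0],[195,[0,0,0],0],[215,[0,0,0],0],[230,[0,0,0],0],[245,[0,0,0],0],[255,[0,0,0],0],[255,[0,0,0],0],[255,[0,0,0],0]]' --squeeze 40

```text
t: 12.2
position: [545.6, 19.7, 198.6]
tcp_rot: [2.05, 2.378, 0.005]
ft_force: [-1.3, -1.8, 6.0]
grip_width: 12.7
```

```bash
python3 - <<'E'
from h import *
s=read_state();r=s['tcp_rot'];a=2*np.arctan2(r[1],r[0]);print(s['t'],s['position'],np.degrees(a),s['ft_force'],s['grip_width'])
S=snap('scene','scene7');cv2.imwrite('pics/v7.png',cv2.resize(S['pixels'][110:250,270:450],None,fx=3.5,fy=3.5,interpolation=2))
E
```

```text
12.2 [545.58386296  19.68624722 198.59858614] 98.47783160713576 [-1.30092346 -1.82017123  5.98510413] 12.653946652660506
```

View pics/v7.png

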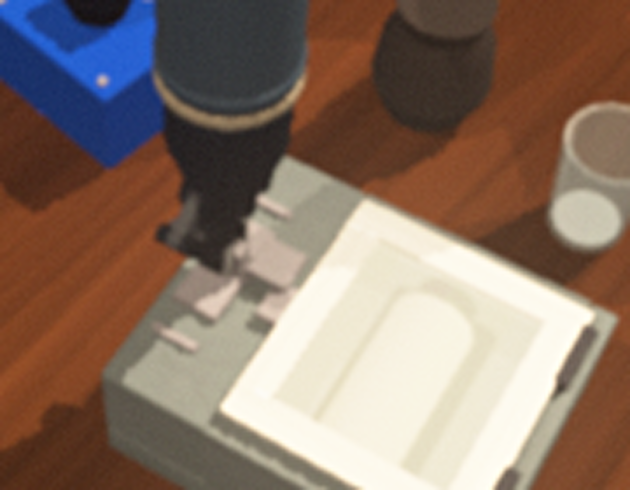

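The fingers hold the tab (12.7 mm opening, tab at about (337,183) in the scene view). Now I'll slide it left.

Request:
step_arm --series '[[255,[-0.0005,0.003,0.001],0],[255,[-0.001,0.006,0.001],0],[255,[-0.0015,0.009,0.001],0],[255,[-0.002,0.012,0.001],0],[255,[-0.0025,0.015,0.001],0],[255,[-0.003,0.018,0.001],0],[255,[-0.003,0.019,0.001],0],[255,[-0.003,0.019,0.001],0],[255,[-0.003,0.019,0.001],0]]'

```text
t: 13.0
position: [542.8, 38.3, 198.7]
tcp_rot: [2.05, 2.377, 0.003]
ft_force: [4.2, -2.1, -10.4]
grip_width: 13.1
```

```bash
python3 - <<'E'
from h import *
s=read_state();r=s['tcp_rot'];a=2*np.arctan2(r[1],r[0]);print(s['t'],s['position'],np.degrees(a),s['ft_force'],s['grip_width'])
S=snap('scene','scene8');cv2.imwrite('pics/v8.png',cv2.resize(S['pixels'][110:250,270:450],None,fx=3.5,fy=3.5,interpolation=2))
E
```

```text
13.0 [542.78994132  38.27044091 198.69432904] 98.46178009733167 [  4.18135368  -2.07572596 -10.37167109] 13.087520224340953
```

View pics/v8.png

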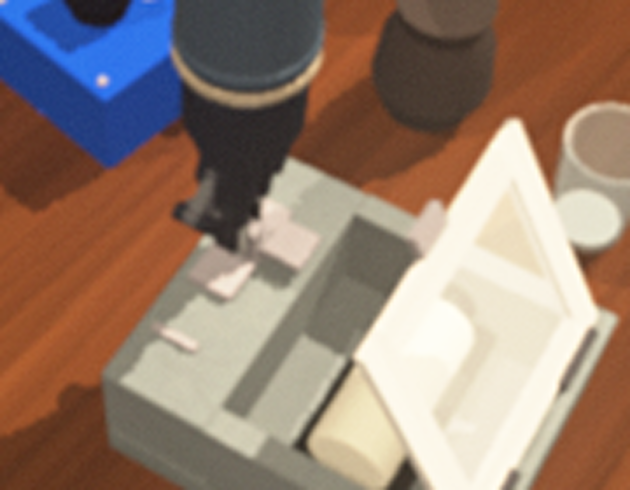

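The lid is rising. I'll wait until it is open, then let go.

Request:
step_arm --series '[[255,[0,0,0],0],[255,[0,0,0],0],[255,[0,0,0],0],[255,[0,0,0],0],[255,[0,0,0],0],[255,[0,0,0],0],[255,[0,0,0],0],[255,[0,0,0],0],[255,[0,0,0],0],[255,[0,0,0],0],[255,[0,0,0],0],[255,[0,0,0],0]]'

```text
t: 14.05
position: [542.8, 38.2, 198.7]
tcp_rot: [2.05, 2.377, 0.003]
ft_force: [3.0, -3.7, -5.3]
grip_width: 12.7
```

Request:
step_arm --series '[[200,[0,0,0],0],[140,[0,0,0],0],[80,[0,0,0],0],[0,[0,0,0],0],[0,[0,0,0],0],[0,[0,0,0],0],[0,[0,0,0.01],0],[0,[-0.005,0,0.03],0],[0,[-0.01,0,0.055],0],[0,[-0.02,0,0.08],0],[0,[-0.03,0,0.1],0],[0,[-0.03,0,0.1],0]]'

```text
t: 15.05
position: [512.7, 38.4, 303.3]
tcp_rot: [2.047, 2.375, 0.011]
ft_force: [0.5, -0.1, -0.7]
grip_width: 85.3
```

```bash
python3 - <<'E'
from h import *
s=read_state();print(s['t'],s['position'],s['ft_force'],s['grip_width'])
snap('scene','scene9')
E
```

```text
15.05 [512.70677401  38.43703758 303.25472032] [ 0.52404206 -0.05793493 -0.73648806] 85.29323173580963
```

View pics/scene9.png

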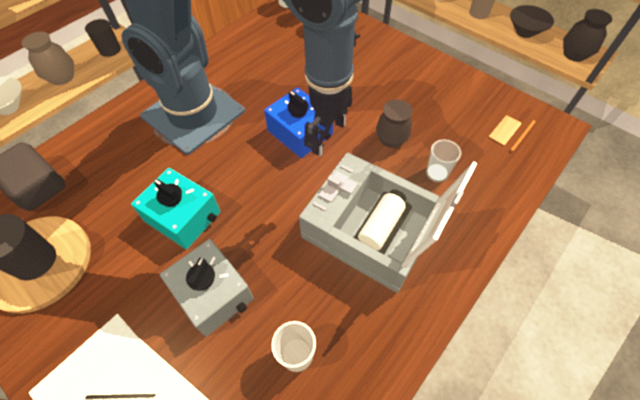

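Request:
step_arm --series '[[0,[0,0,0],0],[0,[0,0,0],0],[0,[0,0,0],0],[0,[0,0,0],0],[0,[0,0,0],0],[0,[0,0,0],0],[0,[0,0,0],0],[0,[0,0,0],0],[0,[0,0,0],0],[0,[0,0,0],0],[0,[0,0,0],0],[0,[0,0,0],0]]'

```text
t: 16.1
position: [513.0, 38.5, 301.5]
tcp_rot: [2.048, 2.375, 0.009]
ft_force: [-0.1, -0.4, 0.1]
grip_width: 85.4
```

```bash
python3 - <<'E'
from h import *
S=snap('scene','scene10');a=cv2.imread('pics/scene9.png').astype(int);print('diff',(abs(S['pixels'].astype(int)-a).max(2)>40).sum())
y=np.radians(8.7);R=np.array([[np.cos(y),-np.sin(y)],[np.sin(y),np.cos(y)]])
lf=np.array([599.3,27.9]);o=lf-R@[-57,0]
c=cv2.resize(S['pixels'][140:300,290:490],None,fx=4,fy=3.75 if 0 else 4,interpolation=2)[:600]
for th,col in((1.75,(0,0,255)),(1.55,(255,0,0))):
  for yy in(-96,96):
    v=np.array([-172,4.]);xz=[115+v[0]*np.cos(th)+v[1]*np.sin(th),116-v[0]*np.sin(th)+v[1]*np.cos(th)]
    p=np.r_[o+R@[xz[0],yy],xz[1]];u,w=proj(S,p);print(th,u,w);cv2.circle(c,(int((u-290)*4),int((w-140)*4)),5,col,-1)
cv2.imwrite('pics/v10.png',c)
b=cv2.imread('pics/scene0.png')
s=read_state();print(s['t'],s['ft_force'])
E
```

```text
diff 157
1.75 436.45861073628475 237.45605762037317
1.75 476.1696995894671 161.13092687585524
1.55 418.6364748354358 227.1258173938596
1.55 459.981196875773 152.6406690487149
16.15 [ 0.37352067 -0.39643019 -0.55083246]
```

View pics/v10.png

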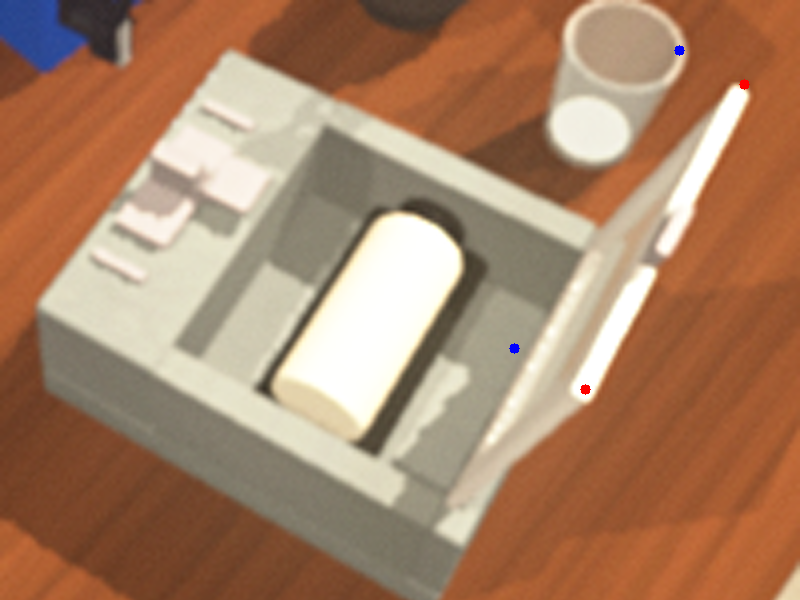

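The lid's front corners are at scene pixels (476,161) and (436,237), where they should be at 1.75 rad, so the lid is fully open. The tumbler, pot and cup haven't moved and the gripper is clear of everything. I'm handing in.

```bash
python3 -c "
from plant import sign_off
print(sign_off())"
```

```text
the job is handed in; nothing more can be done
None
```

The mill is stopped and its guard lid is fully open. I handed the job in at about 16 s of the 59 s allowed.

- **Knob:** I pressed the knob on the grey control box right in, turned it 60° clockwise and let it rise. Afterwards the pointer read 111.6°, against 112° for the stop mark. The knob was back at its raised height in the scene image.
- **Latch and lid:** I gripped the latch tab, slid it about 19 mm to the left, waited for the lid to rise, then let go. The lid's front corners appear where they should be at 1.75 rad (fully open).
- **Pot, cup and tumbler:** by eye, they stand where they did at the start. I did not measure them.
- **At hand-in:** the gripper was open and well clear of everything, with the wrist force near zero. The highest force I saw was about 27 N, while pressing the knob to its stop.

No check failed. After letting go of the knob I could check it only in the scene camera, because the arm hid the box from the top camera. A final comparison of two scene pictures 1 s apart differed by 157 pixels. I did not trace the cause, but the arm had settled by about 2 mm in between.

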